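# Plug the flat-tongue guard key into the autosampler's interlock switch

## Robot

A 6-joint arm with a two-finger parallel gripper is mounted at the origin on the work surface. World frame = base frame: x ahead of the robot, y to its left, z up, the work surface at z = 0. Lengths are in mm, angles in rad, forces in N, time in s.
With the tool pointing down it reaches from about 300 to 775 mm from the base axis. Payload 14.6 kg.
Tool frame: the origin (TCP) lies midway between the tips of the shut fingers; the grasp point (between the pads) lies manip.grasp_offset behind it (manip.grasp_offset is the distance from the TCP to the grasp point, in mm); z points along the fingers, y is the direction in which the jaws open and shut (so a half turn about z gives the same grasp; the last joint's range is limited). The gripper opens to 94 mm and grips with 3 to 60 N. Pads are 16 mm wide; open, the fingers measure 119 mm over their backs; the gripper's body (75 mm by 177 mm) begins 78 mm behind the grasp point.
Start: joints at [1.184, 0.3, 1.521, -0, 1.321, -0.067], TCP at [172.904, 522.104, 175.146] pointing down, gripper open.
Joint ranges: [-3.03, 3.03], [-0.79, 2.21], [0.23, 2.52], [-1.04, 4.18], [0, 3.07], [-2.55, 2.55]. Speed limits (rad/s): [2.22, 2.22, 2.57, 3.14, 3.14, 3.14].

## Interface

Orientations are given as [roll, pitch, yaw] about the fixed x, y, z axes, in that order (R = Rz(yaw) Ry(pitch) Rx(roll)).
In Python, from cell import monitor, vision, order, manip gives the robot as it stands.
- The arm moves only by the shell command python3 -m jog 'ROWS' [FORCE]. ROWS is JSON, a list of rows, each a list of 7 numbers: the shift along the tool's x, y, z in cm, then the turn, a rotation vector about the tool's x, y, z in rad, then the opening in per cent of the stroke, from 0 (shut) to 100 (fully open). In form: [[tx, ty, tz, rx, ry, rz, jaw], ...]. A call has 1 to 8 rows; each row shifts and turns the commanded pose from where the row before left it, along the tool's axes as they then stand; what a row does not reach is not made up. A row lasts 1/10 s, in which the tool goes at most 50 mm and 8.59 degrees, less where a joint would pass 70% of its speed; a pose out of reach is approached as far as the arm can. A call is refused whole if a number of a shift passes 5 or a number of a turn 0.15, either way. A call with a gripper value outside its range is refused whole. The fingers move at their own pace and stop on an object; FORCE is the grip in N (left out, the last holds). Time passes only in rows, so rows that do not move let the fingers close. It gives the time, the measured TCP pose, the force and the opening at its end, in the units of the state.
- monitor.read_state(): the state, without advancing time (a new reading comes with each control period).
- vision.camera(name): name is "scene" or "side" or "wrist"; returns a dict with "color" (420x560x3 uint8, blue, green, red), "fx", "fy", "cx", "cy" (pixels), "cam_to_world" (4x4, takes a point from camera to world coordinates); the wrist camera has in their place "tool_from_camera" (4x4, takes a point from camera to tool coordinates, whose origin is the TCP and whose axes are the flange's). Camera axes: x right, y down, z forward; pixel columns grow to the right and rows downward; lengths in mm; the calibration is good to about 2 mm. A picture is of the moment at which its call begins: read the wrist's pose just before it. There is no depth.
- order.sign_off(): hands the job in, once; it reports no verdict.
The state is a dict: "clock": time; "joints": joint angles; "qd": joint speeds; "effort": joint torques, N m; "eef_pos": TCP position; "eef_rot": TCP orientation; "wrist_force": force on the tool from outside, world axes, zero at the start; "moment": the same for the moment, N m; "finger_gap": finger opening in mm.
Only numpy, scipy, OpenCV 4.12 (cv2) and the standard library are available. Lean on these libraries where they do the work, as an engineer would, in place of code of your own. Each camera call takes 0.05 s, during which the arm holds its last target.

## Task

The autosampler will not start until its guard key is in. Take the flat-tongue interlock key out of the parking rack and put it straight down into the interlock switch with the matching flat slot, fully home with its collar flat on the switch; lower it in rather than dropping it, let go, and leave the round-pin key parked where it is.

Things in the scene. Friction and masses are not known exactly. Their poses are not given: they have to be found in the camera images.
- key_grip (a point): Centre of the flat-tongue key's grip, where to grasp: an upright grey plastic grip 12 mm thick (its x) x 40 wide (y) x 54 high (z, up), on a flat collar 44 (x) x 64 (y) x 6 mm whose underside is 33 mm below this point. Pinch it across the 12 mm. Loose key, 120 g; it stands in one of two places of a steel parking rack, collar on the rack's plate, 70 mm above the bench.
- key: The same flat-tongue key; origin at the lower end of its steel tongue, 79 mm below the grip's centre, axes as the grip's. The tongue is 6 (x) x 24 (y) mm and reaches 46 mm below the collar. In the rack it hangs through a loose slot 16 x 36 mm in the 8 mm plate and comes straight up; its tip starts 24 mm above the bench.
- slot_mouth (a point): Centre of the slot's mouth in the top, 66 mm up, of the slotted switch: a fixed white box 64 (x) x 84 (y) mm. z up, y along the slot; the key fits either way round. Slot 28 (x) x 48 (y) mm at the mouth, narrowing over 12 mm to 16 x 36, 58 deep. Key home: collar on the top, grip's centre 33 mm above this point. A similar switch nearby has a round hole: not that one.
- pin_grip (a point): Centre of the grip of the round-pin key, to be left alone: a round grey knob 34 mm in diameter, 54 high, on a round 60 mm collar with a 12 mm pin below. It stands upright in the rack's other place, 100 mm from the flat-tongue key, roughly along the y axis of that key. z up.
Mind the look-alikes: they are no part of the job. What is shaped like the part that bears slot_mouth but black or purple is not meant.

How it is judged (in metres and radians):
On the way:
1. the flat-tongue key is lifted clear of the rack (height (world z) of key above 0.08 m), for 0.1 s.
At the end, for the whole second after the job is handed in: The flat-tongue key stands in the slotted switch, at rest and upright within 10 degrees, its grip's centre within 15 mm of the slot's centre seen from above and no more than 38 mm above the mouth (home is 33 mm); the round-pin key is within 30 mm of where it was (horizontal distance between key_grip and slot_mouth below 0.015 m and z of key_grip in the frame of slot_mouth below 0.038 m and angle between key_grip's own z axis and vertical below 0.17 rad and linear speed of key below 0.02 m/s and distance of pin_grip from where it was at the start of the episode below 0.03 m); the robot touches nothing.
It fails at once if the key is dropped into the slot (faster than 0.6 m/s with its tongue in the slot) (linear speed of key above 0.6 m/s and horizontal distance between key and slot_mouth below 0.025 m and z of key in the frame of slot_mouth below 0 m).
It fails at once if the round-pin key is lifted, knocked over or moved by more than 30 mm (distance of pin_grip from where it was at the start of the episode above 0.03 m).
It also fails if it takes over 38 s, if anything falls off the work surface, if the arm or the gripper's body presses on something with over 40 N, if the wrist force passes 120 N, or if a joint passes its speed limit or range.

## Working session

There is one attempt and no reset: what is moved stays moved. The work goes in short steps, Python scripts to look and compute and a shell command to move; the robot and the scene stay as the last step left them, time stands still between calls to the robot, and variables do not carry over. Pictures are saved under pics/ and viewed, and the job is handed in when it is done.

```bash
mkdir -p pics
cat > h.py <<'E'
import numpy as np, cv2, json
from cell import monitor, vision, order, manip
from scipy.spatial.transform import Rotation as R
def T(s):
    M=np.eye(4); M[:3,:3]=R.from_euler('xyz',s['eef_rot']).as_matrix(); M[:3,3]=s['eef_pos']; return M
def grab(n,fn):
    s=monitor.read_state(); c=vision.camera(n)
    c['c2w']=np.array(c['cam_to_world']) if 'cam_to_world' in c else T(s)@np.array(c['tool_from_camera'])
    cv2.imwrite(f'pics/{fn}.png',c['color'])
    np.savez(f'{fn}.npz',color=c['color'],K=[c['fx'],c['fy'],c['cx'],c['cy']],c2w=c['c2w'])
    return c
def ray(fn,u,v):
    d=np.load(f'{fn}.npz'); fx,fy,cx,cy=d['K']; M=d['c2w']
    r=M[:3,:3]@np.array([(u-cx)/fx,(v-cy)/fy,1]); return M[:3,3],r/np.linalg.norm(r)
def plane(fn,u,v,z):
    o,r=ray(fn,u,v); return o+r*(z-o[2])/r[2]
def tri(*obs):
    A=np.zeros((3,3));b=np.zeros(3);rs=[ray(*x) for x in obs]
    for o,r in rs:
        P=np.eye(3)-np.outer(r,r);A+=P;b+=P@o
    p=np.linalg.solve(A,b); return p,[np.linalg.norm((np.eye(3)-np.outer(r,r))@(p-o)) for o,r in rs]
def proj(fn,p):
    d=np.load(f'{fn}.npz'); fx,fy,cx,cy=d['K']; q=np.linalg.inv(d['c2w'])@np.append(p,1); return q[0]/q[2]*fx+cx,q[1]/q[2]*fy+cy
E
python3 - <<'E'
from h import *
print(monitor.read_state(), manip.grasp_offset)
for n in ['scene','side','wrist']:
    c=grab(n,n+'0'); print(n,c['fx'],c['c2w'].round(2).tolist())
E
```

```text
{'clock': 0.0, 'joints': array([ 1.18437385e+00,  3.00491575e-01,  1.52158063e+00, -4.69908936e-05,
        1.32067124e+00, -6.66211464e-02]), 'qd': array([ 1.56432465e-03,  3.37851536e-04,  2.37388231e-04, -4.12043935e-05,
       -7.33326069e-04, -1.18891092e-03]), 'effort': array([ 1.37691859e-03, -5.31815851e+01, -3.52737737e+01,  7.08990684e-02,
        2.44575430e-02, -1.11275856e-04]), 'eef_pos': array([172.8247357 , 521.83456878, 174.57530341]), 'eef_rot': array([-3.14044139e+00, -3.11960456e-05,  2.82180296e+00]), 'wrist_force': array([-0.28394574, -0.34277263,  0.09381223]), 'moment': array([-0.00633271,  0.00217851,  0.00823615]), 'finger_gap': 94.40078597922191} 18.8
scene 524.4204563692718 [[0.4, 0.71, -0.58, 1234.01], [0.91, -0.32, 0.25, -285.95], [-0.01, -0.63, -0.78, 1067.05], [0.0, 0.0, 0.0, 1.0]]
side 458.5024496397154 [[0.82, -0.35, 0.45, 125.34], [-0.57, -0.52, 0.64, -536.8], [0.01, -0.78, -0.62, 630.62], [0.0, 0.0, 0.0, 1.0]]
wrist 302.94446274286713 [[0.32, 0.92, 0.25, 99.73], [0.95, -0.3, -0.08, 547.26], [-0.0, 0.26, -0.97, 383.86], [0.0, 0.0, 0.0, 1.0]]
```

View pics/scene0.png

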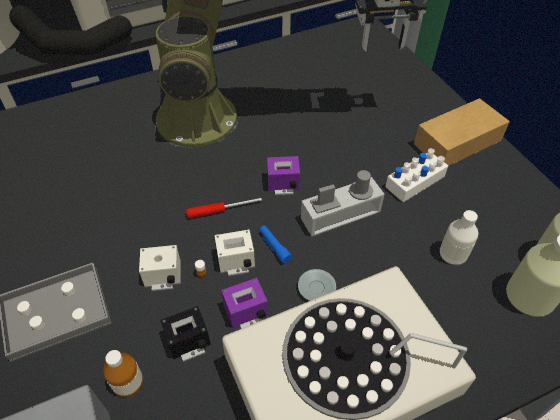

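View pics/side0.png

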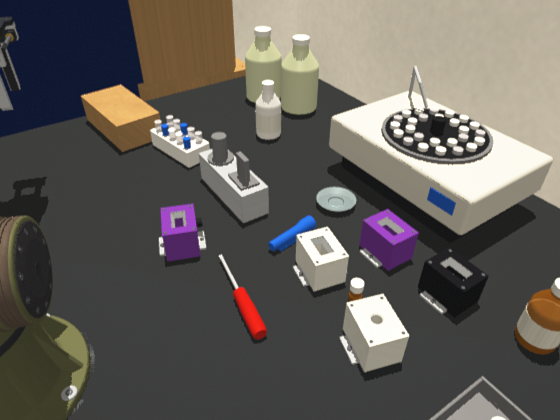

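View pics/wrist0.png

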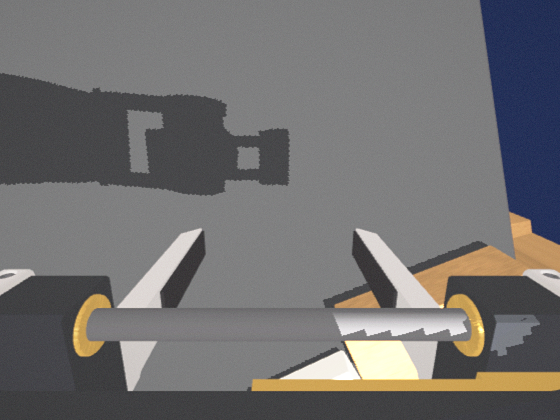

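Scene view: the flat grip is at (326,196) and the round knob at (363,184), both in the rack. White slotted switch candidate is at (235,245), white round-hole at (160,262); purple at (284,172) and (245,303), black at (185,330), which are look-alikes. The white slotted one fits. I'll confirm it with enlarged crops.

Run:
```python
import cv2, numpy as np
def crop(f,x0,y0,x1,y1,k):
    i=cv2.imread(f'pics/{f}.png')[y0:y1,x0:x1]; return cv2.resize(i,(400,int(400*(y1-y0)/(x1-x0))),interpolation=cv2.INTER_CUBIC)
a=np.hstack([crop('scene0',200,215,270,285,0),crop('scene0',295,160,395,260,0)])[:300]
a=crop('scene0',205,225,265,270,0);b=crop('scene0',300,165,392,234,0);c=crop('side0',285,220,365,280,0);d=crop('side0',190,125,282,194,0)
cv2.imwrite('pics/crops.png',np.vstack([np.hstack([a[:299],b[:299]]),np.hstack([c[:299],d[:299]])]))
```

```text
(no output)
```

View pics/crops.png

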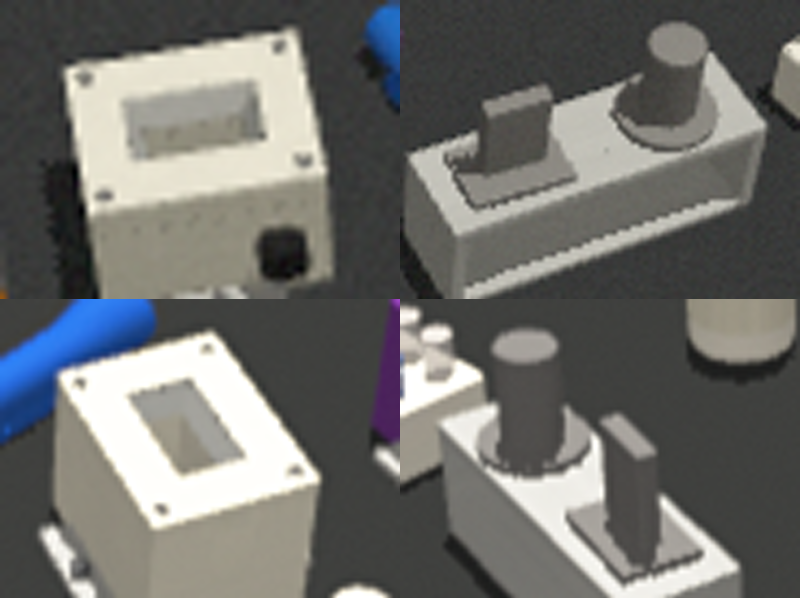

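Crop: the white box has a flat slot, so it is the right switch. The plate-like grip is the key with the rectangular collar, and the round knob is the other key. Now triangulating.

Run:
```python
from h import *
S=lambda p,o,k:[( 'x',o[0]+x/k,o[1]+y/k) for x,y in p]
def go(name,ps,os_,ks,pd,od,kd):
    P=[]
    for (x,y),(a,b) in zip(ps,pd):
        p,e=tri(('scene0',os_[0]+x/ks-.0,os_[1]+y/ks),('side0',od[0]+a/kd,od[1]+b/kd)); P.append(p); print(name,p.round(1),np.round(e,1))
    P=np.array(P); print('  mean',P.mean(0).round(1),'edges',np.linalg.norm(P-np.roll(P,-1,0),axis=1).round(1)); return P
P=go('box',[(65,67),(297,30),(328,165),(95,212)],(205,225),6.667,[(155,228),(57,76),(215,34),(320,183)],(285,220),5)
v=(P[1]-P[0]+P[2]-P[3]);print('y dir',np.degrees(np.arctan2(v[1],v[0])))
P=go('slot',[(122,100),(258,82),(265,138),(135,160)],(205,225),6.667,[(183,175),(130,92),(195,78),(247,155)],(285,220),5)
P=go('collar',[(78,205),(178,178)],(300,165),4.348,[(303,247),(168,217)],(190,125),4.348)
P=go('grip',[(85,102),(147,86),(152,93),(90,108)],(300,165),4.348,[(240,168),(203,128),(218,114),(258,156)],(190,125),4.348)
v=(P[1]-P[0]+P[2]-P[3]);print('y dir',np.degrees(np.arctan2(v[1],v[0])))
P=go('knob',[(276,46)],(300,165),4.348,[(126,47)],(190,125),4.348)
```

```text
box [ 493.6 -114.8   63.9] [0.6 0.6]
box [512.2 -32.5  63.5] [0.3 0.3]
box [573.9 -47.2  65.9] [1.7 1.7]
box [ 556.4 -127.7   62.3] [1.7 1.7]
  mean [534.  -80.6  63.9] edges [84.4 63.5 82.5 64.1]
y dir 77.50586052710351
slot [ 516.8 -101.4   65.5] [0.3 0.3]
slot [528.7 -54.7  64.2] [0.8 0.8]
slot [553.  -62.1  64.7] [1.2 1.2]
slot [ 542.4 -106.1   65. ] [0.1 0.1]
  mean [535.2 -81.1  64.8] edges [48.3 25.4 45.3 26.1]
collar [539.9 137.   74.5] [0.2 0.2]
collar [518.  220.4  45.5] [8.9 8.9]
  mean [528.9 178.7  60. ] edges [91. 91.]
grip [513.  150.6 124.2] [2.6 2.6]
grip [516.1 188.2 124.6] [1.5 1.5]
grip [524.6 186.7 129.4] [0.5 0.5]
grip [521.8 148.7 128.8] [2.8 2.8]
  mean [518.9 168.5 126.7] edges [37.8  9.9 38.2 10.1]
y dir 85.54777671845036
knob [520.1 268.6 127.9] [0.6 0.6]
  mean [520.1 268.6 127.9] edges [0.]
```

Measured: slot mouth about (534.6, -80.8, 65), with box and slot edges matching their given sizes, and y direction about 77.5°. Grip top is about (519, 168.5, 127), expected 130. The knob is 100 mm away, as it should be. Next I move to a wrist-camera look above the key.

```bash
cat >> h.py <<'E'
def plan(target,yaw_deg,n):
    s=monitor.read_state(); y0=s['eef_rot'][2]; dy=np.radians(yaw_deg)-y0; dy=(dy+np.pi)%(2*np.pi)-np.pi
    d=(np.array(target)-s['eef_pos'])/10/n
    print('turn/row rz',round(-dy/n,4),'total',round(-dy,3))
    for i in range(n):
        Rm=R.from_euler('xyz',[np.pi,0,y0+dy*i/n]).as_matrix(); print((Rm.T@d).round(2).tolist())
E
python3 -c "
from h import *
plan([519,105,230],87,12)"
```

```text
turn/row rz 0.1086 total 1.303
[-3.83, -2.39, -0.46]
[-4.07, -1.96, -0.46]
[-4.26, -1.51, -0.46]
[-4.39, -1.04, -0.46]
[-4.48, -0.56, -0.46]
[-4.52, -0.07, -0.46]
[-4.5, 0.42, -0.46]
[-4.42, 0.91, -0.46]
[-4.3, 1.38, -0.46]
[-4.12, 1.84, -0.46]
[-3.9, 2.28, -0.46]
[-3.63, 2.68, -0.46]
```

```bash
python3 -m jog '[[-3.83,-2.39,-0.46,0,0,0.1086,100],[-4.07,-1.96,-0.46,0,0,0.1086,100],[-4.26,-1.51,-0.46,0,0,0.1086,100],[-4.39,-1.04,-0.46,0,0,0.1086,100],[-4.48,-0.56,-0.46,0,0,0.1086,100],[-4.52,-0.07,-0.46,0,0,0.1086,100]]' 10
python3 -m jog '[[-4.5,0.42,-0.46,0,0,0.1086,100],[-4.42,0.91,-0.46,0,0,0.1086,100],[-4.3,1.38,-0.46,0,0,0.1086,100],[-4.12,1.84,-0.46,0,0,0.1086,100],[-3.9,2.28,-0.46,0,0,0.1086,100],[-3.63,2.68,-0.46,0,0,0.1086,100],[0,0,0,0,0,0,100],[0,0,0,0,0,0,100]]'
python3 -c "
from h import *
s=monitor.read_state();print(s['eef_pos'],s['eef_rot'],s['qd'].round(3));grab('wrist','w1')"
```

```text
clock: 0.75
eef_pos: [346.7, 312.0, 202.9]
eef_rot: [3.142, -0.0, 2.166]
wrist_force: [1.7, 0.6, -0.4]
finger_gap: 94.2
clock: 1.55
eef_pos: [519.1, 104.7, 229.8]
eef_rot: [-3.141, 0.0, 1.518]
wrist_force: [-1.3, 0.7, -0.5]
finger_gap: 94.1
[519.11719526 104.66957822 229.84470386] [-3.14057213e+00  4.55776306e-05  1.51770103e+00] [ 0.038 -0.018  0.019  0.002 -0.004 -0.005]
```

View pics/w1.png

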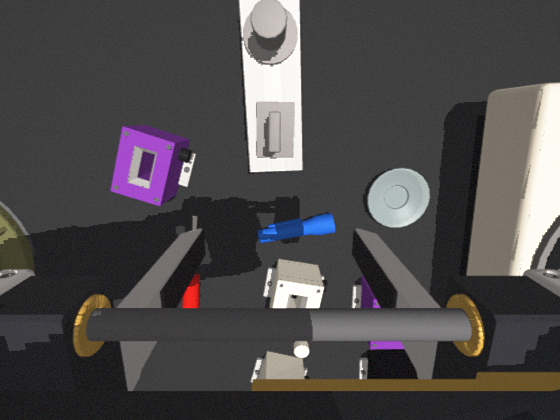

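The wrist view shows the rack at (272,90), the flat key's grip at (275,133), its collar at (276,130), the knob at (268,20) and the white slotted switch at (297,287). Crop for measuring:

Run:
```python
import cv2
i=cv2.imread('pics/w1.png')[90:180,235:315]; cv2.imwrite('pics/w1c.png',cv2.resize(i,None,fx=6.5,fy=6.5,interpolation=cv2.INTER_CUBIC))
```

```text
(no output)
```

View pics/w1c.png

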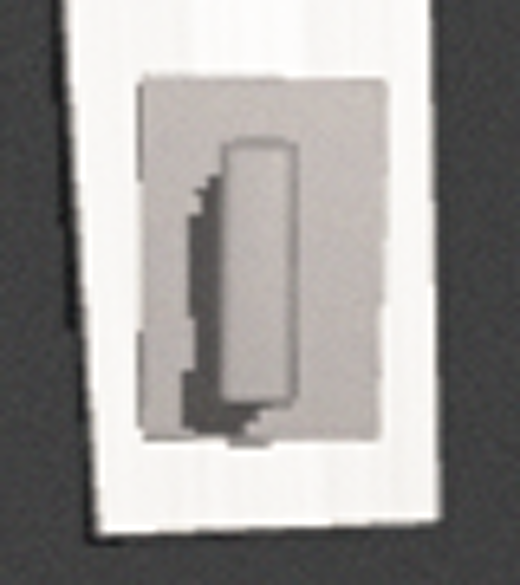

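Run:
```python
from h import *
def f(pts,z):
    P=np.array([plane('w1',235+x/6.5,90+y/6.5,z) for x,y in pts]); print(P.round(1).tolist(),'mean',P.mean(0).round(1),'edges',np.linalg.norm(P-np.roll(P,-1,0),axis=1).round(1))
    v=P[0]-P[3]+P[1]-P[2]; print('ydir',np.degrees(np.arctan2(v[1],v[0])))
f([(140,78),(386,81),(379,438),(140,437)],76)
f([(223,141),(298,141),(295,402),(221,401)],130)
# height from scene/side + wrist: grip top centre
ps,_=tri(('scene0',300+118.5/4.348,165+97/4.348),('side0',190+230/4.348,125+141.5/4.348),('w1',235+259/6.5,90+271/6.5)); print(ps,_)
d=np.load('w1.npz');print(d['c2w'][:3,3])
```

```text
[[497.9, 201.0, 76.0], [541.0, 198.2, 76.0], [537.2, 135.8, 76.0], [493.3, 138.3, 76.0]] mean [517.3 168.3  76. ] edges [43.2 62.6 44.  62.9]
ydir 86.1566966031607
[[513.4, 188.5, 130.0], [524.6, 187.9, 130.0], [522.1, 148.9, 130.0], [510.6, 149.7, 130.0]] mean [517.7 168.8 130. ] edges [11.3 39.  11.5 38.9]
ydir 86.1559871068363
[518.39508458 168.69837598 126.54468323] [np.float64(1.7626527464256683), np.float64(2.3388706837321904), np.float64(0.828889418279505)]
[522.47064221 181.94402703 439.05283513]
```

Three views agree: key at (518, 168.6), yaw 86.2°, collar and grip sizes right, top about 127–130. Approaching.

```bash
python3 -c "
from h import *
plan([518,168.6,150],86.2,3)"
```

```text
turn/row rz 0.0049 total 0.015
[2.1, -0.13, 2.67]
[2.1, -0.14, 2.67]
[2.1, -0.15, 2.67]
```

```bash
python3 -m jog '[[2.1,-0.14,2.67,0,0,0.005,100],[2.1,-0.14,2.67,0,0,0.005,100],[2.1,-0.14,2.67,0,0,0.005,100],[0,0,0,0,0,0,60],[0,0,0,0,0,0,60],[0,0,0,0,0,0,60]]' 20
python3 -c "
from h import *
s=monitor.read_state();print(s['eef_pos'],s['eef_rot'],s['finger_gap']);grab('wrist','w2');grab('side','s2');plan([518,168.6,86],86.2,3)"
```

```text
clock: 2.2
eef_pos: [518.9, 168.3, 151.8]
eef_rot: [3.14, -0.001, 1.504]
wrist_force: [0.8, -0.3, 0.0]
finger_gap: 73.4
[518.86529827 168.29433549 151.80164469] [ 3.13959292e+00 -5.43483007e-04  1.50429732e+00] 73.36792746912164
turn/row rz -0.0004 total -0.001
[0.02, -0.03, 2.19]
[0.02, -0.03, 2.19]
[0.02, -0.03, 2.19]
```

View pics/s2.png

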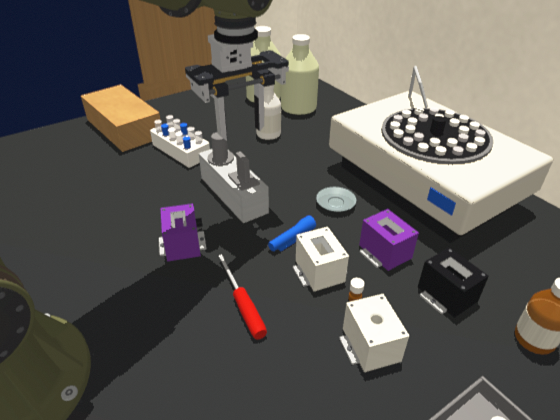

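View pics/w2.png

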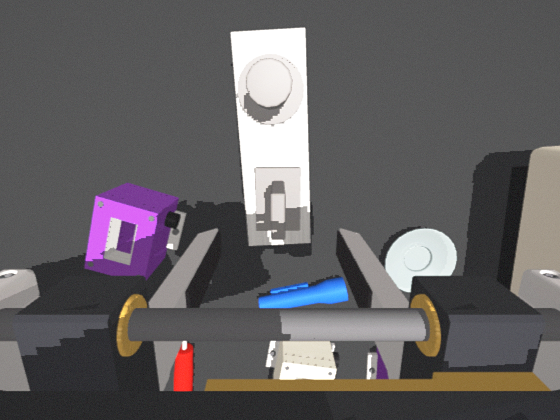

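Wrist: the key at (278,207) is centred between the finger tips (mid column about 278). Side view: fingers are above the grip at (243,165). Descending.

```bash
python3 -m jog '[[0.02,-0.03,2.15,0,0,0,60],[0.02,-0.03,2.15,0,0,0,60],[0.02,-0.03,2.15,0,0,0,60],[0,0,0,0,0,0,60],[0,0,0,0,0,0,60]]' 20
python3 -c "
from h import *
grab('side','s3')
i=cv2.imread('pics/s3.png')[60:240,150:330];cv2.imwrite('pics/s3c.png',cv2.resize(i,None,fx=3,fy=3))"
```

```text
clock: 2.8
eef_pos: [518.1, 168.8, 86.8]
eef_rot: [3.141, -0.0, 1.503]
wrist_force: [1.5, -1.0, 0.0]
finger_gap: 56.5
```

View pics/s3c.png

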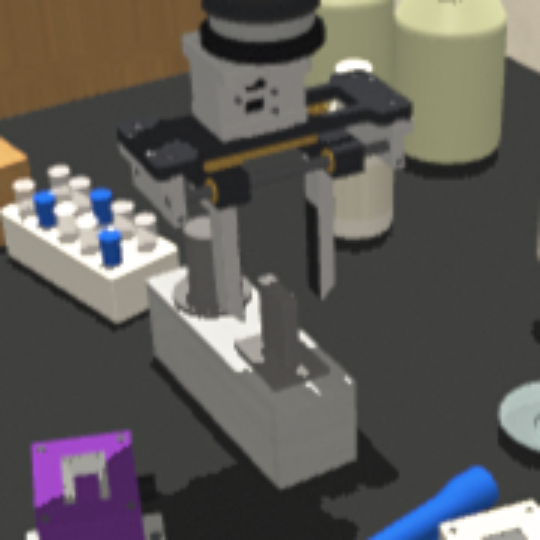

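```bash
python3 -c "
from h import *
for p in [(518+28,169+2,87),(518-28,169-2,87),(518,169,130),(518,169,76)]:
  u,v=proj('s3',p);print(p,(u-150)*3,(v-60)*3)
s=monitor.read_state();print(s['eef_pos'],s['joints'])
"
```

```text
(546, 171, 87) 309.9928760588482 325.2429751609066
(490, 167, 87) 244.2834654135576 352.8826231329144
(518, 169, 130) 274.760768340741 286.5567683088061
(518, 169, 76) 278.3156079581746 351.78201223116514
[518.39544378 168.94608492  87.28173635] [2.47862739e-01 3.76341160e-01 1.63415621e+00 1.33399253e-05
 1.12918390e+00 3.15390692e-01]
```

```bash
python3 -c "
from h import *
grab('wrist','w3')
c=vision.camera('wrist');print(np.array(c['tool_from_camera']).round(3).tolist())
for z in (130,107,87):
  for p in [(518+28,169+2,z),(518-28,169-2,z)]:
    print(p,proj('w3',p))
"
```

```text
[[-0.001, -0.965, -0.262, 77.32], [1.0, -0.001, -0.001, -0.984], [0.001, -0.262, 0.965, -209.213], [0.0, 0.0, 0.0, 1.0]]
(546, 171, 130) (np.float64(326.6863273527121), np.float64(246.0942641999863))
(490, 167, 130) (np.float64(233.58143738961854), np.float64(258.2011952505697))
(546, 171, 107) (np.float64(321.3474099040123), np.float64(232.06002511263537))
(490, 167, 107) (np.float64(238.42002515089644), np.float64(242.98903858611052))
(546, 171, 87) (np.float64(317.5750465372408), np.float64(222.14373591686763))
(490, 167, 87) (np.float64(241.8459849391658), np.float64(232.21807821573844))
```

View pics/w3.png

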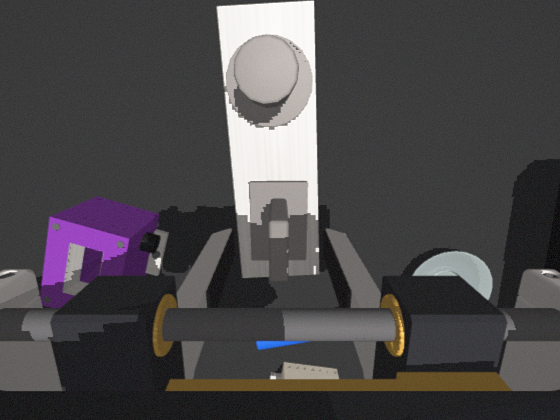

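In both views the open finger tips seem shorter (higher) than the TCP: side tip rows are about 10 px higher than projected. I'll part-close without contact and look again.

```bash
python3 -m jog '[[0,0,0,0,0,0,26],[0,0,0,0,0,0,26],[0,0,0,0,0,0,26],[0,0,0,0,0,0,26]]' 20
python3 -c "
from h import *
grab('side','s4')
i=cv2.imread('pics/s4.png')[60:240,150:330];i=cv2.resize(i,None,fx=3,fy=3)
for x in (12,-12):
  u,v=proj('s4',(518+x,169,87));cv2.circle(i,(int((u-150)*3),int((v-60)*3)),3,(0,0,255),-1)
j=cv2.imread('pics/s4.png')
cv2.imwrite('pics/s4c.png',i)"
```

```text
clock: 3.35
eef_pos: [517.7, 169.0, 85.9]
eef_rot: [3.141, -0.0, 1.504]
wrist_force: [-0.3, 0.2, -0.2]
finger_gap: 27.9
```

View pics/s4c.png

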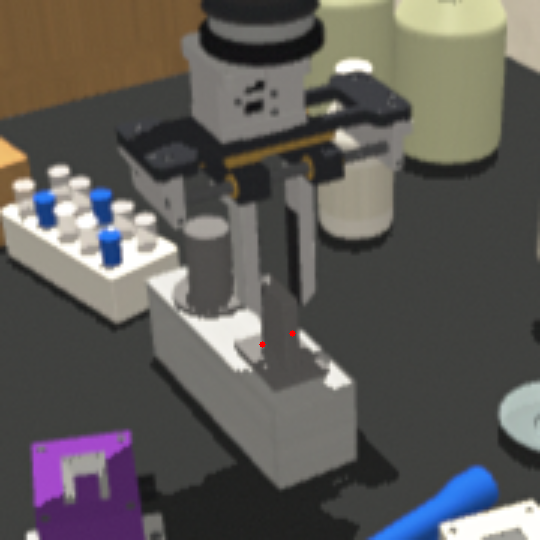

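```bash
python3 -c "
from h import *
grab('scene','c4');grab('wrist','w4')
i=cv2.imread('pics/c4.png')[60:240,270:450];i=cv2.resize(i,None,fx=3,fy=3,interpolation=cv2.INTER_CUBIC)
for z in (87,107):
 for x in (14,-14):
  u,v=proj('c4',(518+x,169,z));cv2.circle(i,(int((u-270)*3),int((v-60)*3)),2,(0,0,255),-1)
cv2.imwrite('pics/c4c.png',i)
i=cv2.imread('pics/w4.png')[150:400,200:360];i=cv2.resize(i,None,fx=2.2,fy=2.2,interpolation=cv2.INTER_CUBIC)
for z in (87,107):
 for x in (14,-14):
  u,v=proj('w4',(518+x,169,z));cv2.circle(i,(int((u-200)*2.2),int((v-150)*2.2)),2,(0,0,255),-1)
cv2.imwrite('pics/w4c.png',i)
"
```

```text
(no output)
```

View pics/c4c.png

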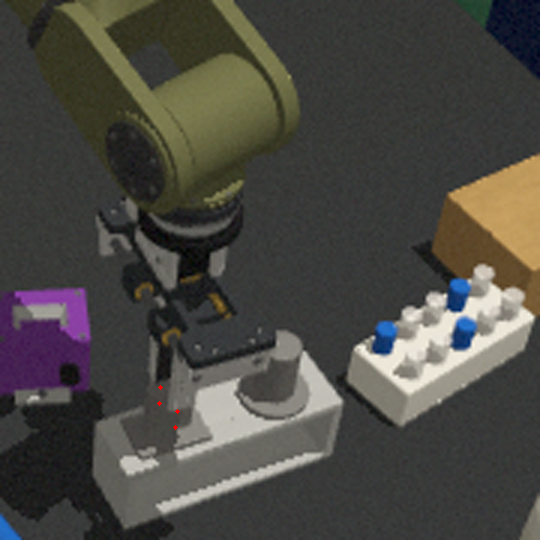

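View pics/w4c.png

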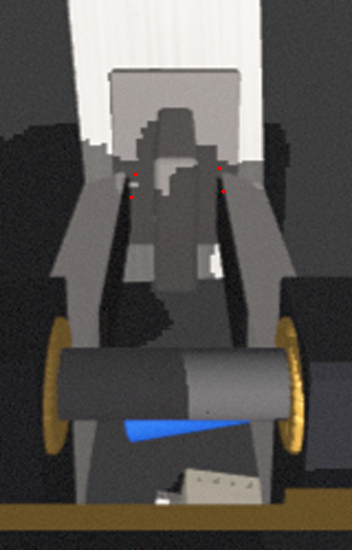

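All three views agree that the visible tips end about 20 mm above the stated TCP. The grip spans z 76–130, so the pinch is sound either way. I'll lower 4 mm (stated tips still 6 mm above the collar), close, then check the grip.

```bash
python3 -m jog '[[0,0,0.4,0,0,0,26],[0,0,0,0,0,0,0],[0,0,0,0,0,0,0],[0,0,0,0,0,0,0],[0,0,0,0,0,0,0],[0,0,0,0,0,0,0]]' 30
python3 -m jog '[[0,0,-0.5,0,0,0,0],[0,0,-1,0,0,0,0],[0,0,-1.5,0,0,0,0],[0,0,-1.5,0,0,0,0],[0,0,0,0,0,0,0]]'
python3 -c "
from h import *
grab('side','s5');grab('scene','c5')
a=cv2.imread('pics/s5.png')[40:240,150:350];b=cv2.imread('pics/c5.png')[80:280,250:450];cv2.imwrite('pics/s5c.png',cv2.resize(np.hstack([a,b]),None,fx=2,fy=2,interpolation=cv2.INTER_CUBIC))"
```

```text
clock: 4.1
eef_pos: [517.6, 169.0, 81.7]
eef_rot: [-3.142, 0.0, 1.504]
wrist_force: [0.0, 0.8, -0.1]
finger_gap: 11.7
clock: 4.6
eef_pos: [518.7, 169.3, 129.4]
eef_rot: [3.138, -0.001, 1.504]
wrist_force: [0.1, 0.3, -0.5]
finger_gap: 12.0
```

View pics/s5c.png

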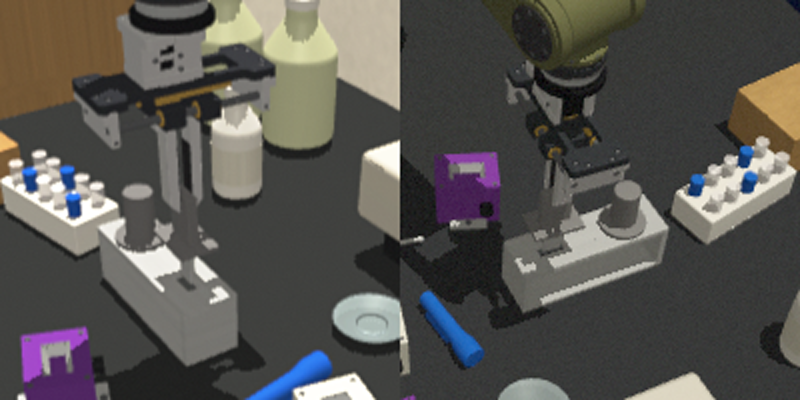

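Key held (gap 12.0) and hanging upright; rack slot empty at crop (187,285); knob undisturbed. Lifting on.

```bash
python3 -m jog '[[0,0,-2,0,0,0,0],[0,0,-2.5,0,0,0,0],[0,0,-2,0,0,0,0],[0,0,-0.5,0,0,0,0],[0,0,0,0,0,0,0],[0,0,0,0,0,0,0]]'
python3 -c "
from h import *
plan([534.6,-80.8,180],77.5,10)"
```

```text
clock: 5.3
eef_pos: [517.2, 168.9, 195.2]
eef_rot: [-3.14, 0.001, 1.504]
wrist_force: [0.6, -0.7, -1.7]
finger_gap: 11.8
turn/row rz 0.0151 total 0.151
[-2.48, 0.34, 0.15]
[-2.47, 0.38, 0.15]
[-2.47, 0.42, 0.15]
[-2.46, 0.45, 0.15]
[-2.45, 0.49, 0.15]
[-2.45, 0.53, 0.15]
[-2.44, 0.56, 0.15]
[-2.43, 0.6, 0.15]
[-2.42, 0.64, 0.15]
[-2.41, 0.67, 0.15]
```

```bash
python3 -m jog '[[-2.48,0.34,0.15,0,0,0.015,0],[-2.47,0.38,0.15,0,0,0.015,0],[-2.47,0.42,0.15,0,0,0.015,0],[-2.46,0.45,0.15,0,0,0.015,0],[-2.45,0.49,0.15,0,0,0.015,0]]'
python3 -m jog '[[-2.45,0.53,0.15,0,0,0.015,0],[-2.44,0.56,0.15,0,0,0.015,0],[-2.43,0.6,0.15,0,0,0.015,0],[-2.42,0.64,0.15,0,0,0.015,0],[-2.41,0.67,0.15,0,0,0.015,0],[0,0,0,0,0,0,0],[0,0,0,0,0,0,0],[0,0,0,0,0,0,0]]'
python3 -c "
from h import *
plan([534.6,-80.8,148],77.5,2)"
```

```text
clock: 5.8
eef_pos: [525.9, 43.3, 187.8]
eef_rot: [-3.14, 0.0, 1.428]
wrist_force: [0.7, -0.1, -0.6]
finger_gap: 12.1
clock: 6.6
eef_pos: [534.9, -79.8, 181.2]
eef_rot: [-3.141, -0.0, 1.354]
wrist_force: [-0.4, -0.2, -1.3]
finger_gap: 11.8
turn/row rz 0.0009 total 0.002
[-0.05, -0.01, 1.66]
[-0.05, -0.01, 1.66]
```

```bash
python3 -m jog '[[-0.05,0,1.6,0,0,0,0],[-0.05,0,1.6,0,0,0,0],[0,0,0,0,0,0,0],[0,0,0,0,0,0,0]]'
python3 -c "
from h import *
s=monitor.read_state();print(s['eef_pos'],s['eef_rot'])
grab('side','s6');grab('scene','c6')
a=cv2.imread('pics/s6.png')[160:300,250:390];b=cv2.imread('pics/c6.png')[160:300,170:310];cv2.imwrite('pics/s6c.png',cv2.resize(np.hstack([a,b]),None,fx=2.857,fy=2.857,interpolation=cv2.INTER_CUBIC))
t=np.array([534.6,-80.8,90]);print(proj('s6',t),proj('c6',t))"
```

```text
clock: 7.0
eef_pos: [535.0, -81.0, 150.1]
eef_rot: [-3.142, -0.0, 1.355]
wrist_force: [-0.0, 0.2, -0.5]
finger_gap: 11.8
[535.00222313 -80.96896407 150.11916145] [-3.14153707e+00 -5.06696583e-05  1.35454197e+00]
(np.float64(322.94525975841907), np.float64(234.24000459145753)) (np.float64(233.42977711129927), np.float64(236.574041013038))
```

View pics/s6c.png

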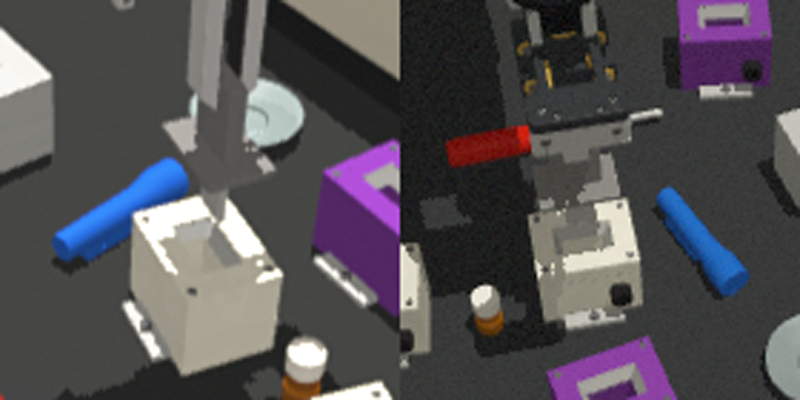

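```bash
python3 -c "
from h import *
def dr(f,k,x0,y0):
  i=cv2.imread(f'pics/{f}.png')[y0:y0+80,x0:x0+80];i=cv2.resize(i,None,fx=5,fy=5,interpolation=cv2.INTER_CUBIC)
  a=np.radians(77.5);ex=np.array([np.sin(a),-np.cos(a)]);ey=np.array([np.cos(a),np.sin(a)])
  for sx,sy in((1,1),(1,-1),(-1,-1),(-1,1)):
    q=np.array([535,-81])+3*sx*ex+12*sy*ey;u,v=proj(f,(*q,92.4));cv2.circle(i,(int((u-x0)*5),int((v-y0)*5)),2,(0,0,255),-1)
    q=np.array([534.6,-80.8])+14*sx*ex+24*sy*ey;u,v=proj(f,(*q,66));cv2.circle(i,(int((u-x0)*5),int((v-y0)*5)),2,(0,255,0),-1)
  return i
cv2.imwrite('pics/s6d.png',np.hstack([dr('s6',0,285,195),dr('c6',0,195,195)]))"
```

```text
(no output)
```

View pics/s6d.png

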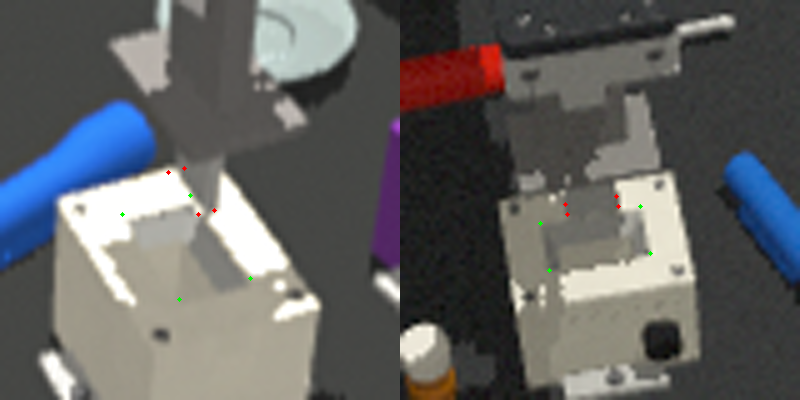

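The projected tongue end (red) falls inside the mouth and matches the picture to about 2 px in both views. The slot outline (green) also agrees to about 2 px. Clearance is ±5 mm, so I lower in stages and watch the wrist force.

```bash
python3 -m jog '[[0,0,1,0,0,0,0],[0,0,1,0,0,0,0],[0,0,1,0,0,0,0],[0,0,1,0,0,0,0],[0,0,0,0,0,0,0]]'
python3 -m jog '[[0,0,0.6,0,0,0,0],[0,0,0.6,0,0,0,0],[0,0,0.6,0,0,0,0],[0,0,0.6,0,0,0,0],[0,0,0,0,0,0,0],[0,0,0,0,0,0,0]]'
python3 -c "
from h import *
grab('side','s7');grab('scene','c7')
a=cv2.imread('pics/s7.png')[160:300,250:390];b=cv2.imread('pics/c7.png')[160:300,170:310];cv2.imwrite('pics/s7c.png',cv2.resize(np.hstack([a,b]),None,fx=2.857,fy=2.857,interpolation=cv2.INTER_CUBIC))"
```

```text
clock: 7.6
eef_pos: [534.1, -81.4, 107.9]
eef_rot: [-3.139, -0.0, 1.354]
wrist_force: [0.1, -0.1, -0.7]
finger_gap: 11.7
clock: 8.2
eef_pos: [534.9, -81.6, 85.7]
eef_rot: [-3.141, 0.0, 1.354]
wrist_force: [0.4, 1.2, -0.7]
finger_gap: 11.6
```

View pics/s7c.png

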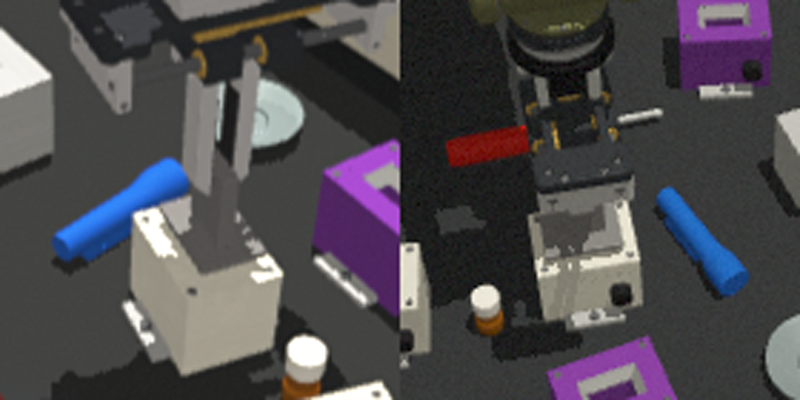

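The tongue is in, the collar is just above the top and there is no contact force. About 8 mm to go.

```bash
python3 -m jog '[[0,0,0.2,0,0,0,0],[0,0,0.2,0,0,0,0],[0,0,0.2,0,0,0,0],[0,0,0,0,0,0,0]]'; python3 -m jog '[[0,0,0.1,0,0,0,0],[0,0,0.1,0,0,0,0],[0,0,0,0,0,0,0],[0,0,0,0,0,0,0]]'
```

```text
clock: 8.7
eef_pos: [534.8, -81.6, 79.4]
eef_rot: [-3.141, 0.0, 1.354]
wrist_force: [-0.4, 0.3, -0.4]
finger_gap: 11.9
clock: 9.1
eef_pos: [534.9, -81.6, 77.8]
eef_rot: [3.142, 0.0, 1.354]
wrist_force: [-0.4, 0.2, -0.7]
finger_gap: 11.5
```

```bash
python3 -m jog '[[0,0,0.1,0,0,0,0],[0,0,0,0,0,0,0]]'; python3 -m jog '[[0,0,0.1,0,0,0,0],[0,0,0,0,0,0,0]]'
```

```text
clock: 9.3
eef_pos: [535.2, -81.7, 77.3]
eef_rot: [3.141, 0.0, 1.354]
wrist_force: [0.3, 0.2, 3.1]
finger_gap: 11.6
clock: 9.5
eef_pos: [535.4, -81.7, 77.2]
eef_rot: [3.14, 0.0, 1.354]
wrist_force: [-4.1, 0.2, 13.5]
finger_gap: 11.7
```

Contact at TCP z 77.3, expected 77.7, so the collar is on the switch. Relax 1 mm, open, check.

```bash
python3 -m jog '[[0,0,-0.1,0,0,0,0],[0,0,0,0,0,0,30],[0,0,0,0,0,0,50],[0,0,0,0,0,0,60],[0,0,0,0,0,0,60],[0,0,0,0,0,0,60]]' 5
python3 -c "
from h import *
grab('side','s8');grab('wrist','w8')
a=cv2.imread('pics/s8.png')[160:300,250:390];b=cv2.imread('pics/w8.png')[140:340,180:380];cv2.imwrite('pics/s8c.png',np.hstack([cv2.resize(a,(400,400)),cv2.resize(b,(400,400))]))"
```

```text
clock: 10.1
eef_pos: [534.9, -81.6, 76.7]
eef_rot: [-3.141, 0.0, 1.354]
wrist_force: [0.1, 0.4, 0.4]
finger_gap: 48.6
```

View pics/s8c.png

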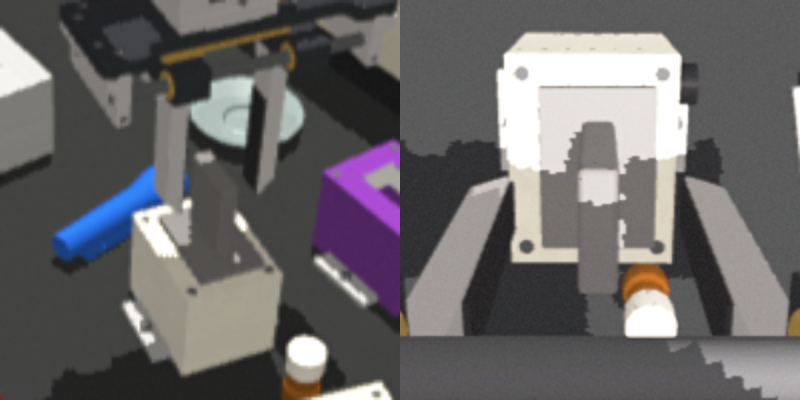

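The key stands flat and centred on the switch, with the fingers clear on both sides. Retreating up for a final check.

```bash
python3 -m jog '[[0,0,-1,0,0,0,60],[0,0,-2,0,0,0,60],[0,0,-3,0,0,0,60],[0,0,-3,0,0,0,60],[0,0,-3,0,0,0,60],[-4,0,-1,0,0,0,60],[-3,0,0,0,0,0,60],[0,0,0,0,0,0,60]]'
python3 -m jog '[[0,0,0,0,0,0,60],[0,0,0,0,0,0,60],[0,0,0,0,0,0,60]]'
python3 -c "
from h import *
grab('side','s9');grab('wrist','w9');grab('scene','c9')
a=cv2.imread('pics/s9.png')[100:300,190:390];b=cv2.imread('pics/w9.png')[40:240,180:380];cv2.imwrite('pics/s9c.png',np.hstack([cv2.resize(a,(400,400)),cv2.resize(b,(400,400))]))"
```

```text
clock: 11.0
eef_pos: [519.3, -152.5, 207.8]
eef_rot: [3.14, 0.001, 1.351]
wrist_force: [-0.2, 0.3, -0.3]
finger_gap: 56.1
clock: 11.3
eef_pos: [520.0, -149.1, 206.8]
eef_rot: [-3.141, -0.0, 1.355]
wrist_force: [-0.3, 0.9, -0.1]
finger_gap: 56.3
```

View pics/s9c.png

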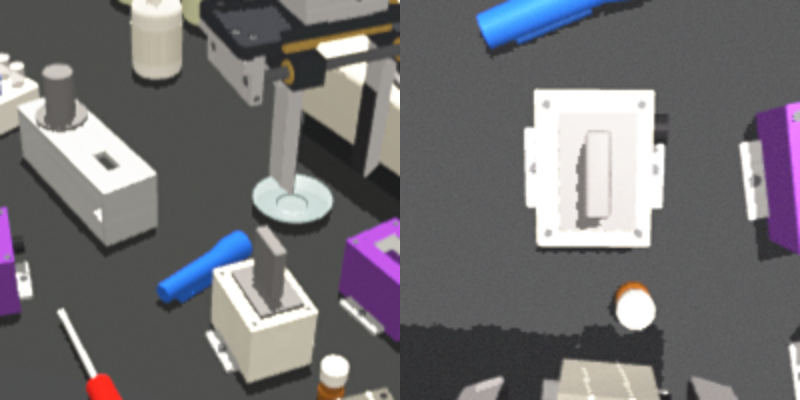

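View pics/c9.png

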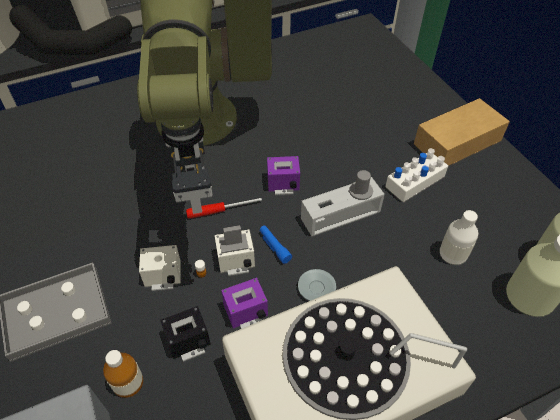

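Key flat in the white slotted switch, scene (235,240); knob still at (363,184), as at the start. A quick numeric check, then sign off.

```bash
python3 -c "
from h import *
P=np.array([plane('w9',180+x/2,40+y/2,66) for x,y in((135,90),(255,91),(250,246),(138,246))]);print('box',P.mean(0),np.linalg.norm(P-np.roll(P,-1,0),axis=1))
P=np.array([plane('w9',180+x/2,40+y/2,72) for x,y in((159,112),(232,112),(229,230),(160,228))]);print('collar',P.mean(0),np.linalg.norm(P-np.roll(P,-1,0),axis=1))
P=np.array([plane('w9',180+x/2,40+y/2,126) for x,y in((187,131),(211,131),(209,217),(186,216))]);print('grip',P.mean(0),np.linalg.norm(P-np.roll(P,-1,0),axis=1))
print(order.sign_off())"
```

```text
box [532.20432659 -80.95675959  66.        ] [65.10353647 84.32030389 64.86339221 84.84684081]
collar [532.40118932 -81.4919771   72.        ] [39.26787748 63.20056982 39.00268288 62.08181003]
grip [534.10237531 -81.71311364 126.        ] [10.96862351 38.92262449 10.90708159 38.45419679]
the job is handed in; nothing more can be done
None
```

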